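# Seat a plug-in board in its dock with the two ejector levers

### The job

Take the plug-in board out of the wooden stand and set it upright, contacts down, in the slot of the black dock, between its two open orange levers. Then swing both levers inward, each until you feel it come to its stop, so that the hooks press the board fully home on both ends; the levers are frail, so ease off as soon as one stops and never force it further, and leave the earbud case and the headphones where they are.

Things in the scene. Friction and masses are not known exactly. Their poses are not given: they have to be found in the camera images.
- board: plug-in board, upright in the stand's groove: 110 mm long (y), 10 thick (x), 70 tall (z), 0.08 to 0.17 kg; origin at the centre of its lower edge. Lower 24 mm green, with brass contacts, 110 mm long; above it a dark finned carrier, 78 mm long, 10 thick: grip there. So each end has a 16 mm long ear, its top 24 mm over the origin, for a lever's hook. Either way round is right
- board_top (a point): centre of the board's top edge, 70 mm above its origin
- stand: low wooden stand, fixed, 60 x 130 x 21 mm, origin at the centre of its underside, with a groove along y, 14 mm wide, floor 6 mm above the desk, in which the board stands
- dock: black dock, fixed, base 84 (x) x 200 (y) x 8 mm, origin at the centre of its underside. Its slot runs along y through the origin: 113 mm long, 12 mm wide, walls up to 33 mm above the desk, their last 5 mm sloping outward as a lead-in. The slot's floor lies 10 to 18 mm above the desk (it differs from case to case and is not told)
- dock_slot (a point): centre of the slot's mouth, 33 mm above the desk. A board just set in rests on two sprung contact strips, its lower edge 13 to 21 mm above the desk; pressed 3 mm further it lies on the floor, fully home. Without the levers it springs up again
- lever_a (a joint): lever at the dock's +y end, rad: 0 = furthest inward, grows outward to 1.25; starts 0.85 to 1.05, its hook clear of the slot. Hinge axis along the dock's x, 0.4 N m of friction: it stays where left. A flat orange bar, 6 mm thick, ending 82 mm from the hinge, the outer 42 mm 18 mm wide; it leans outward from upright by (joint - 0.2) rad
- lever_b (a joint): the same for the lever at the dock's -y end. Either hook meets the board's ear between 0.1 and 0.45 rad and has pressed the board home between 0.03 and 0.3 rad, depending on the slot's floor; there the lever comes to its stop. Pushed near its end it takes 7 to 10 N before it stops; 13 to 16 N against the stop seats the board surely, over 22 N is too much
- lever_a_hinge (a point): hinge axis of lever a, 79 mm from the dock's origin along +y, 27 mm above the desk
- lever_b_hinge (a point): hinge axis of lever b, 79 mm from the dock's origin along -y, 27 mm above the desk
- lever_a_tip (a point): end of lever a, on the mid-plane of the bar, 82 mm from its hinge
- lever_b_tip (a point): end of lever b, on the mid-plane of the bar, 82 mm from its hinge
- contact_a (a joint): how far the sprung contact strip at the +y end is pressed down, m: 0 = free, 0.003 = flush with the slot's floor. It takes 5 N to start and 7 N to press flush
- contact_b (a joint): the same at the -y end
- earbud_case: white earbud case, 47 x 64 x 23 mm, origin at the centre of its underside; a bystander
- headphones: black headphones, 194 x 173 x 94 mm, origin at the centre of the underside; a bystander
There are look-alikes about, which are no part of the job. There is more than one size of the dock; the one meant has the size given above.

How it is judged:
By the outcome, as a careful person would: the job done as asked, in the order asked, and still so for the second after the job is handed in, with the robot touching nothing.
It also fails if it takes over 72 s, if anything falls off the work surface, if the arm or the gripper's body presses on something with over 40 N, if the wrist force passes 120 N, or if a joint passes its speed limit or range.

### The arm

A 7-joint arm with a two-finger parallel gripper is mounted at the origin on a cart in front of the work surface, level with it; the furniture and walls round the work are solid. World frame = base frame: x ahead of the robot, y to its left, z up, the work surface at z = 0. Lengths are in m, angles in degrees, forces in N, time in s.
With the tool pointing down it reaches from about 0.4 to 0.75 m from the base axis. Payload 19.5 kg.
Tool frame: the origin (TCP) lies between the finger pads; the fingertips stand ahead of it and the grasp point (between the pads) lies 2 mm behind it (bot.nose_length is the z of the fingertips in the tool frame, in m); z points along the fingers, y is the line along which they close (so a half turn about z gives the same grasp; the last joint's range is limited). The gripper opens to 85 mm and grips with 20 to 120 N. Pads are 22 mm wide; open, the fingers measure 114 mm over their backs; the gripper's body (76 mm by 85 mm) begins 54 mm behind the grasp point. The pads swing forward as they close: fully open they stand 13 mm farther back than shut.
Start: joints at [-68.566, 40.479, -1.581, 85.061, 1.261, 54.483, -4.326], TCP at [0.232, 0.526, 0.248] pointing down, gripper open.
Joint ranges: [-155.06, 155.06], [-18.47, 123.98], [-90, 86.84], [0, 140.48], [-83.41, 263.41], [0, 116], [-161.91, 161.91]. Speed limits (degrees/s): [108.29, 108.29, 147.25, 147.25, 172.46, 172.46, 172.46].

### API

Orientations are given as [roll, pitch, yaw] about the fixed x, y, z axes, in that order (R = Rz(yaw) Ry(pitch) Rx(roll)).
In Python, from workcell import bot gives the robot as it stands.
- The arm moves only by the shell command python3 -m pendant 'ROWS' [OPENING] [FORCE]. ROWS is JSON, a list of rows, each a list of 4 numbers: the shift along the world's x, y, z in mm, then the turn about the world's z in degrees. A call has 1 to 5 rows; each row shifts and turns the commanded pose from where the row before left it; what a row does not reach is not made up. A row lasts 1/8 s, in which the tool goes at most 62.5 mm and 10.7 degrees, less where a joint would pass 70% of its speed; a pose out of reach is approached as far as the arm can. A call with a gripper value outside its range is refused whole. OPENING is the opening, from -1 (shut) to 1 (fully open), set as the call begins (- or left out, the last holds). The fingers move at their own pace and stop on an object; FORCE is the grip in N (left out, the last holds). Time passes only in rows, so rows that do not move let the fingers close. It gives the time, the measured TCP pose, the force, the opening and the grip force at its end, in the units of the state.
- bot.read_state(): the state, without advancing time (a new reading comes with each control period).
- bot.read_camera(name): name is "scene" or "top"; returns the picture (480x640x3 uint8, blue, green, red); there is no depth.
- bot.camera_model(name): a dict with "K" (3x3 intrinsics, pixels), "distortion" ([k1, k2, p1, p2, k3] as OpenCV has them; the pictures are not rectified), "position" and "orientation" of the camera in the world. Camera axes: x right, y up, looking along -z (the intrinsics and any distortion apply to the point x, -y, -z); pixel columns grow to the right and rows downward; lengths in m; the calibration is good to about 2 mm. A picture is of the moment at which its call begins. camera_model takes no time and is no camera call.
- bot.sign_off(): hands the job in; it is judged then, once.
Trained networks look in the newest picture that a camera, given by its name, has taken for a name from the list of things; names that differ only in an ending like _2 or _b are one class to them, and where a whole thing is asked for, a point or a joint stands for the part that bears it (a point fixed in the world has none). Each returns a list of dicts, best first, with "score" (0 to 1); they miss things now and then, are a little off and sometimes report something else, mostly with a low value. They report only what shows in the picture. A call takes as long as a camera call. They do not tell look-alikes from the thing itself.
- bot.search_frame(thing, camera): "centre" ([row, column] in pixels, amid what is visible of it).
The state is a dict: "clock": time; "joint_positions": joint angles; "joint_vel": joint speeds; "effort": joint torques, N m; "tool_pos": TCP position; "tool_rot": TCP orientation; "contact_force": force on the tool from outside, world axes, zero at the start; "wrist_torque": the same for the moment, N m; "grip_width": finger opening in m; "finger_force": force on a finger pad.
Only numpy, scipy, OpenCV 4.12 (cv2) and the standard library are available. Lean on these libraries where they do the work, as an engineer would, in place of code of your own. Each camera call takes 0.05 s, during which the arm holds its last target. There are 200 camera calls.

## Working session

There is one attempt and no reset: what is moved stays moved. The work goes in short steps, Python scripts to look and compute and a shell command to move; the robot and the scene stay as the last step left them, time stands still between calls to the robot, and variables do not carry over. Pictures are saved under pics/ and viewed, at most 12 in all, crops included, and the job is handed in when it is done.

```bash
ls; mkdir -p pics; python3 - <<'E'
from workcell import bot
import cv2
for n in("scene","top"):
    cv2.imwrite(f"pics/{n}0.png",bot.read_camera(n))
    m=bot.camera_model(n);print(n,m)
    for t in("board","stand","dock","lever_a","lever_a_tip","board_top","dock_slot","lever_a_hinge"):
        print(t,[([round(float(x)) for x in d["centre"]],round(d["score"],2)) for d in bot.search_frame(t,n)])
s=bot.read_state();print(s,bot.nose_length)
E
```

```text
pics
scene {'K': array([[567.2095517 ,   0.        , 318.2928346 ],
       [  0.        , 567.2095517 , 245.88950627],
       [  0.        ,   0.        ,   1.        ]]), 'distortion': array([-0.02699022,  0.        ,  0.        ,  0.        ,  0.        ]), 'position': array([-0.54845198, -0.49205647,  0.75892873]), 'orientation': array([ 61.60567455,   1.05166963, -62.31071603])}
board [([278, 385], 0.94)]
stand [([293, 387], 0.86)]
dock []
lever_a [([263, 288], 0.45)]
lever_a_tip []
board_top [([277, 384], 0.85)]
dock_slot [([271, 286], 0.78), ([239, 314], 0.51)]
lever_a_hinge [([276, 290], 0.91)]
top {'K': array([[519.33054279,   0.        , 330.4949342 ],
       [  0.        , 519.33054279, 240.72847234],
       [  0.        ,   0.        ,   1.        ]]), 'distortion': array([-0.07112293,  0.        ,  0.        ,  0.        ,  0.        ]), 'position': array([0.45944573, 0.0956397 , 1.32162586]), 'orientation': array([  3.36208458,   0.11682124, -91.16399342])}
board [([233, 406], 0.72)]
stand [([235, 402], 0.57)]
dock [([253, 276], 0.88), ([334, 230], 0.56)]
lever_a [([251,
[... 273 characters left out ...]
: array([-68.56634401,  40.48002168,  -1.58218186,  85.06339937,
         1.26178735,  54.48402669,  -4.32624704]), 'joint_vel': array([-0.03823437,  0.05986676, -0.09593967, -0.0495394 , -0.05106067,
       -0.03911294, -0.0722169 ]), 'effort': array([ 2.38826484e-03, -8.82978630e+01,  1.23551376e+00, -2.36377019e+01,
        1.72616268e-02,  1.81469393e-03, -4.18600894e-05]), 'tool_pos': array([0.23222639, 0.52596544, 0.24825373]), 'tool_rot': array([-1.79989930e+02,  5.90782945e-04,  1.56176954e+02]), 'contact_force': array([ 0.24268768, -0.15967331, -0.12149626]), 'wrist_torque': array([-0.06237962,  0.00371428, -0.02235728]), 'finger_force': 0.0, 'grip_width': 0.08579393337847517} 0.017
```

View pics/top0.png

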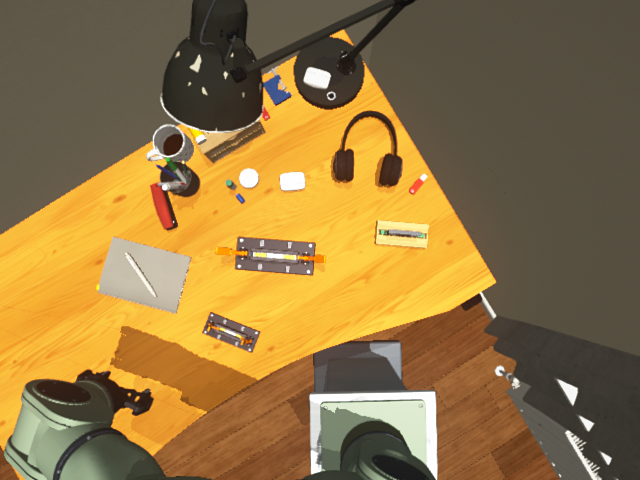

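View pics/scene0.png

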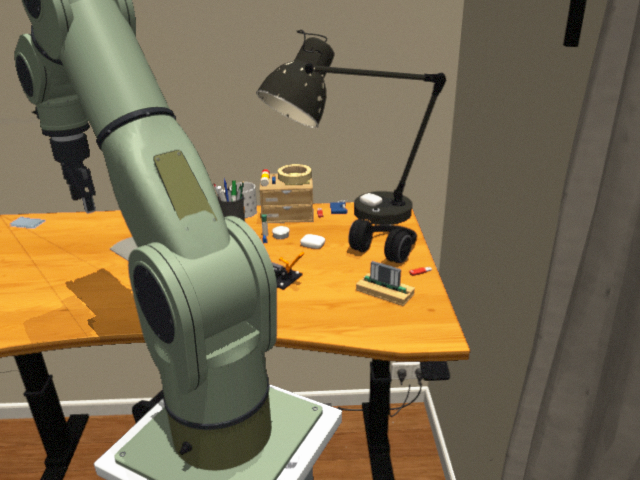

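The top view shows these candidates. Docks: the large one at about (row 256, col 275) and a small look-alike at (332, 231). Board in stand: (234, 402), the only one. The earbud case is at (181, 292), and another white box sits on the lamp base at (77, 317). I'll check sizes in one close crop.

```bash
cat > h.py <<'E'
import numpy as np,cv2
from scipy.spatial.transform import Rotation as R
from workcell import bot
def ray(n,rc):
    m=bot.camera_model(n);p=np.array([[rc[1],rc[0]]],float)
    u=cv2.undistortPoints(p[:,None],m["K"],m["distortion"])[0,0]
    d=R.from_euler("xyz",m["orientation"],degrees=True).as_matrix()@[u[0],-u[1],-1]
    return np.array(m["position"]),d
def at(n,rc,z):
    c,d=ray(n,rc);return (c+d*(z-c[2])/d[2])
def pix(n,P):
    m=bot.camera_model(n);Rm=R.from_euler("xyz",m["orientation"],degrees=True).as_matrix()
    q=(np.atleast_2d(P)-m["position"])@Rm*[1,-1,-1]
    return cv2.projectPoints(q,np.zeros(3),np.zeros(3),m["K"],m["distortion"])[0][:,0,::-1]
def flat(n,img,x0,x1,y0,y1,z,s):  # metric top-down: up=+x, left=+y, s px per m
    h,w=int((x1-x0)*s),int((y1-y0)*s)
    X,Y=np.meshgrid(x1-(np.arange(h)+.5)/s,y1-(np.arange(w)+.5)/s,indexing="ij")
    p=pix(n,np.stack([X,Y,0*X+z],-1).reshape(-1,3)).reshape(h,w,2).astype(np.float32)
    return cv2.remap(img,p[...,1].copy(),p[...,0].copy(),cv2.INTER_CUBIC)
E
python3 - <<'E'
from h import *
for rc in((256,275),(234,402),(332,231),(181,292),(160,370)): print(rc,at("top",rc,0.02).round(3))
im=cv2.imread("pics/top0.png")
f=flat("top",im,.36,.56,-.18,.38,0.008,1400)
g=f[:, :].copy()
for i in range(0,57,5):
    c=int(i*.01*1400);cv2.line(g,(c,0),(c,6),(255,255,255),1)
cv2.imwrite("pics/flat0.png",g);print(g.shape)
E
```

```text
(256, 275) [0.5   0.237 0.02 ]
(234, 402) [ 0.549 -0.083  0.02 ]
(332, 231) [0.313 0.35  0.02 ]
(181, 292) [0.689 0.191 0.02 ]
(160, 370) [ 0.739 -0.008  0.02 ]
(280, 784, 3)
```

View pics/flat0.png

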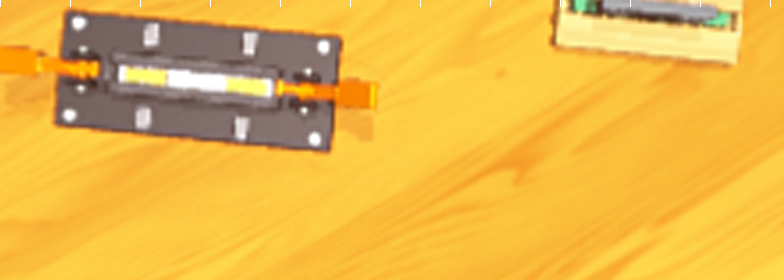

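The flat view shows the large dock at about 196 mm long with open levers, so it's the one meant. The stand with the board is cut off at the upper right, so next I'll take finer crops at the relevant heights.

```bash
python3 - <<'E'
from h import *
im=cv2.imread("pics/top0.png")
s=4000
def rect(m,x1,y1):
    c=max(cv2.findContours(m,0,2)[0],key=cv2.contourArea)
    (u,v),(w,h),a=cv2.minAreaRect(c);print("xy",round(x1-v/s,4),round(y1-u/s,4),"size",round(w/s,4),round(h/s,4),"ang",a)
f=flat("top",im,.42,.58,.11,.37,.008,s);hsv=cv2.cvtColor(f,cv2.COLOR_BGR2HSV)
m=((hsv[...,1]<90)&(hsv[...,2]<150)).astype(np.uint8)*255
m=cv2.morphologyEx(m,cv2.MORPH_OPEN,np.ones((25,25)));rect(m,.58,.37)
w=[flat("top",im,.50,.60,-.17,-.0,z,s) for z in(.021,.076)]
hs=cv2.cvtColor(w[1],cv2.COLOR_BGR2HSV)
m=((hs[...,1]<110)&(hs[...,2]<170)).astype(np.uint8)*255;m=cv2.morphologyEx(m,cv2.MORPH_OPEN,np.ones((15,15)));rect(m,.60,0.)
v=np.vstack([cv2.resize(q,None,fx=.7,fy=.7) for q in w]);v=cv2.resize(v,None,fx=1.05,fy=1.05)
cv2.imwrite("pics/st.png",v);print(v.shape)
for z in(.033,): print([at("top",q,z).round(4) for q in((251,224),(257,318))])
E
```

```text
xy 0.5019 0.2388 size 0.1957 0.0801 ang 5.690404415130615
xy 0.5453 -0.0779 size 0.071 0.0075 ang 5.463842868804932
(586, 500, 3)
[array([0.515 , 0.3625, 0.033 ]), array([0.4954, 0.1285, 0.033 ])]
```

View pics/st.png

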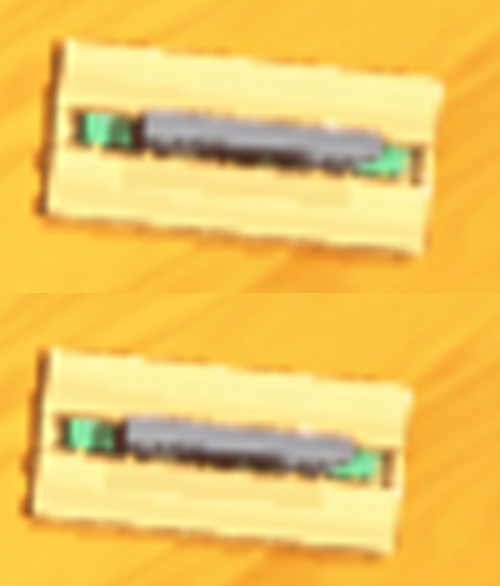

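The stand measures 130x59 mm. The board's top centre is at about (0.549, -0.082), with a 78 mm carrier and yaw about -5.8°. The dock is at (0.502, 0.239), also with yaw about -5.7°. All sizes agree, so I'll move over to the board.

```bash
python3 -m pendant '[[21,-40.5,0,-4.8],[21,-40.5,0,-4.8],[21,-40.5,0,-4.8],[21,-40.5,0,-4.8],[21,-40.5,0,-4.8]]' 1 60; python3 -m pendant '[[21,-40.5,0,-4.8],[21,-40.5,0,-4.8],[21,-40.5,0,-4.8],[21,-40.5,0,-4.8],[21,-40.5,0,-4.8]]'; python3 -m pendant '[[21,-40.5,0,-4.8],[21,-40.5,0,-4.8],[21,-40.5,0,-4.8],[21,-40.5,0,-4.8],[21,-40.5,0,-4.8]]';python3 -m pendant '[[0,0,0,0],[0,0,0,0]]'
```

```text
clock: 1.52
tool_pos: [0.3378, 0.3222, 0.2484]
tool_rot: [180.0, 0.0, 132.0]
contact_force: [1.5, 1.1, 0.7]
grip_width: 0.0855
finger_force: 0.0
clock: 2.15
tool_pos: [0.4429, 0.1196, 0.2484]
tool_rot: [180.0, -0.0, 108.0]
contact_force: [1.6, 0.2, 0.2]
grip_width: 0.0852
finger_force: 0.0
clock: 2.78
tool_pos: [0.5478, -0.0829, 0.2484]
tool_rot: [180.0, -0.0, 84.0]
contact_force: [0.3, 1.4, 0.3]
grip_width: 0.0857
finger_force: 0.0
clock: 3.02
tool_pos: [0.5471, -0.081, 0.2482]
tool_rot: [-180.0, -0.0, 84.2]
contact_force: [-1.0, 0.5, -0.3]
grip_width: 0.0853
finger_force: 0.0
```

```bash
python3 -m pendant '[[1,-1,-45,0],[0,0,-45,0],[0,0,-45,0],[0,0,-35,0],[0,0,-20,0]]'; python3 -m pendant '[[0,0,0,0],[0,0,0,0],[0,0,0,0],[0,0,0,0]]' -1 60; python3 -m pendant '[[0,0,0,0],[0,0,0,0],[0,0,0,0],[0,0,0,0]]'
```

```text
clock: 3.65
tool_pos: [0.5476, -0.0811, 0.0569]
tool_rot: [-179.9, -0.0, 84.3]
contact_force: [0.2, -0.1, 0.4]
grip_width: 0.0852
finger_force: 0.0
clock: 4.15
tool_pos: [0.5485, -0.0824, 0.0589]
tool_rot: [180.0, -0.0, 84.2]
contact_force: [0.7, -0.7, -0.7]
grip_width: 0.0122
finger_force: 0.0
clock: 4.65
tool_pos: [0.5484, -0.0825, 0.0588]
tool_rot: [180.0, -0.0, 84.2]
contact_force: [-0.4, 1.2, 7.5]
grip_width: 0.0092
finger_force: 58.5
```

```bash
python3 -m pendant '[[0,0,15,0],[0,0,30,0],[0,0,40,0],[0,0,46,0],[0,0,0,0]]'; python3 -m pendant '[[-5,36,0,0.03],[-5,36,0,0.03],[-5,36,0,0.03],[-5,36,0,0],[-5,36,0,0]]'; python3 -m pendant '[[-5,36,0,0],[-5,36,0,0],[-6,36,0,0],[-5,33,0,0],[0,0,0,0]]'; python3 -m pendant '[[0,0,-25,0],[0,0,-20,0],[0,0,0,0],[0,0,0,0]]'
python3 - <<'E'
from h import *
for n in("scene","top"): 
    im=bot.read_camera(n);cv2.imwrite(f"pics/{n}1.png",im)
im=cv2.imread("pics/top1.png");s=bot.read_state();print(s["tool_pos"],s["tool_rot"])
p=pix("scene",[[.5,.24,.06]])[0];q=pix("top",[[.5,.24,.06]])[0];print(p,q)
a=cv2.imread("pics/scene1.png")[int(p[0])-60:int(p[0])+60,int(p[1])-80:int(p[1])+80]
b=im[int(q[0])-60:int(q[0])+60,int(q[1])-80:int(q[1])+80]
cv2.imwrite("pics/c1.png",cv2.resize(np.hstack([a,b]),(800,300),interpolation=cv2.INTER_CUBIC))
E
```

```text
clock: 5.28
tool_pos: [0.5493, -0.0828, 0.1929]
tool_rot: [179.7, 0.0, 84.2]
contact_force: [-0.6, 0.5, -1.9]
grip_width: 0.0092
finger_force: 58.8
clock: 5.9
tool_pos: [0.5227, 0.0986, 0.1893]
tool_rot: [-180.0, 0.0, 84.3]
contact_force: [1.0, -0.3, -1.5]
grip_width: 0.009
finger_force: 58.7
clock: 6.52
tool_pos: [0.5012, 0.2408, 0.189]
tool_rot: [-179.9, -0.0, 84.5]
contact_force: [-0.2, -0.9, -1.6]
grip_width: 0.0093
finger_force: 58.7
clock: 7.02
tool_pos: [0.5026, 0.2381, 0.1451]
tool_rot: [180.0, -0.0, 84.2]
contact_force: [0.2, -0.6, -0.5]
grip_width: 0.0093
finger_force: 58.7
[0.50257229 0.23839981 0.14508211] [ 1.79952319e+02 -3.00838711e-02  8.42536975e+01]
[251.40365576 260.33245965] [255.71733642 271.87516507]
```

View pics/c1.png

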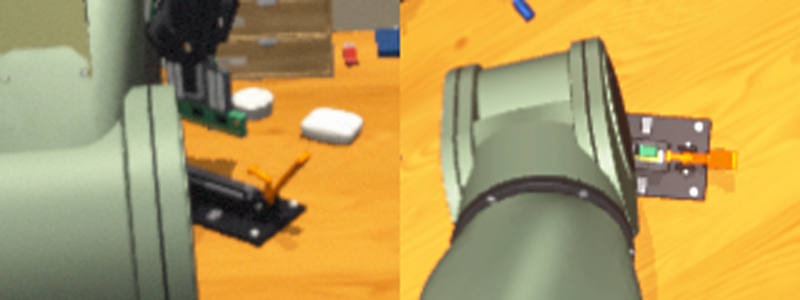

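The scene crop shows the board gripped level over the slot. The top crop shows its green -y ear above the slot end, at about (660, 150). Next I'll measure the ear's end in a flattened close-up.

```bash
python3 - <<'E'
from h import *
im=cv2.imread("pics/top1.png");i0=cv2.imread("pics/top0.png")
s=4000;x0,x1,y0,y1=.465,.525,.13,.21
t=np.array([.5024,.2384]);ps=np.radians(-5.75);ax=np.array([-np.sin(ps),np.cos(ps)])
out=[]
def draw(f,c,L,W):
    nx=np.array([ax[1],-ax[0]])
    P=[c-ax*L+nx*W,c-ax*L-nx*W,c+ax*L-nx*W,c+ax*L+nx*W]
    cv2.polylines(f,[np.int32([[(y1-p[1])*s,(x1-p[0])*s] for p in P])],True,(255,0,255),1)
f=flat("top",im,x0,x1,y0,y1,.116,s);hs=cv2.cvtColor(f,cv2.COLOR_BGR2HSV)
m=((hs[...,0]>45)&(hs[...,0]<90)&(hs[...,1]>60)).astype(np.uint8)*255
v,u=np.nonzero(m);print("green y",y1-np.percentile(u,[1,99])/s,"x",x1-np.percentile(v,[2,50,98])/s,"expected end",t-ax*.055)
draw(f,t,.055,.005);out.append(f)
f=flat("top",i0,x0,x1,y0,y1,.033,s);draw(f,np.array([.5019,.2388]),.0565,.006);out.append(f)
g=np.hstack(out);cv2.imwrite("pics/c2.png",g);print(g.shape)
# dock hue slot walls: whole slot extents seen before
x0,x1,y0,y1=.46,.54,.16,.32
f=flat("top",i0,x0,x1,y0,y1,.033,s);draw(f,np.array([.5019,.2388]),.0565,.006)
cv2.imwrite("pics/c3.png",f);v=np.vstack([np.hstack([g]),cv2.resize(f,(640,320))]);cv2.imwrite("pics/c4.png",v);print(v.shape)
E
```

```text
green y [0.20075 0.18375] x [0.504   0.49925 0.4945 ] expected end [0.49688966 0.18367673]
(240, 638, 3)Traceback (most recent call last):
  File "<stdin>", line 19, in <module>
    return _nx.concatenate(arrs, 0, dtype=dtype, casting=casting)
           ~~~~~~~~~~~~~~~^^^^^^^^^^^^^^^^^^^^^^^^^^^^^^^^^^^^^^^
ValueError: all the input array dimensions except for the concatenation axis must match exactly, but along dimension 1, the array at index 0 has size 638 and the array at index 1 has size 640
```

```bash
python3 -c "
import cv2,numpy as np
g=cv2.imread('pics/c2.png');f=cv2.imread('pics/c3.png');cv2.imwrite('pics/c4.png',np.vstack([cv2.resize(g,(640,240)),f]))"
```

```text
(no output)
```

View pics/c4.png

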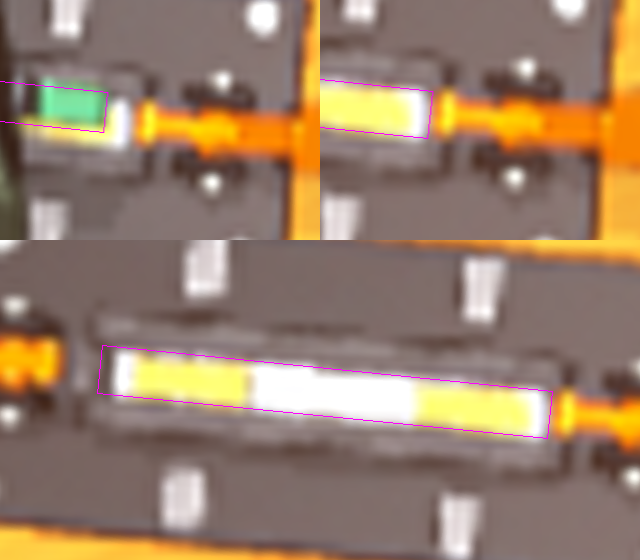

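In the flat close-up, the ear's end in y agrees with the slot (0.1838, against 0.1826 for the slot end). In x the ear sits about 1.8 mm to +x of the slot line. I'll correct that, lower to just above the mouth and measure again.

```bash
python3 -m pendant '[[-1.8,0.5,-15,0],[0,0,-15,0],[0,0,-14,0],[0,0,0,0],[0,0,0,0]]'
python3 - <<'E'
from h import *
im=bot.read_camera("top");cv2.imwrite("pics/top2.png",im);st=bot.read_state();t=st["tool_pos"];print(t,st["tool_rot"])
s=4000;x0,x1,y0,y1=.465,.525,.13,.21;ps=np.radians(-5.75);ax=np.array([-np.sin(ps),np.cos(ps)])
z=t[2]-.053+.024
f=flat("top",im,x0,x1,y0,y1,z,s);hs=cv2.cvtColor(f,cv2.COLOR_BGR2HSV)
m=((hs[...,0]>45)&(hs[...,0]<90)&(hs[...,1]>60)).astype(np.uint8)
v,u=np.nonzero(m);print("z",z,"green y",y1-np.percentile(u,[1,99])/s,"x",x1-np.percentile(v,[2,50,98])/s)
ym=y1-np.median(u)/s;print("slot line x there",.5019+(ym-.2388)*ax[0]/ax[1])
g=np.hstack([f,flat("top",im,x0,x1,y0,y1,.033,s)]);cv2.imwrite("pics/c5.png",g)
E
```

```text
clock: 7.75
tool_pos: [0.5006, 0.239, 0.1006]
tool_rot: [180.0, -0.0, 84.3]
contact_force: [-0.0, -0.5, -0.6]
grip_width: 0.0091
finger_force: 58.7
[0.50067756 0.23902039 0.10068288] [ 1.79975458e+02 -1.71328368e-02  8.42618791e+01]
z 0.07168288029333242 green y [0.20175 0.18425] x [0.50225 0.49675 0.49125]
slot line x there 0.4972881825025986
```

View pics/c5.png

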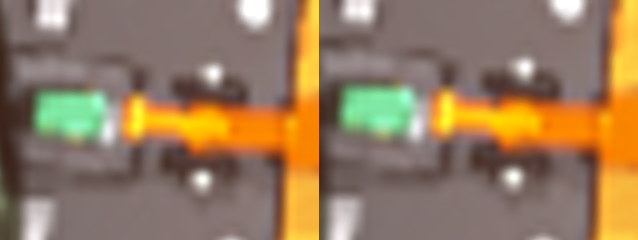

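The ear now lines up with the slot (x 0.4968 against 0.4973, end margin 1.7 mm). I'll lower it and watch the force.

```bash
python3 -m pendant '[[0,0,-5,0],[0,0,-5,0],[0,0,-4,0],[0,0,-3,0],[0,0,0,0]]'; python3 -m pendant '[[0,0,-3,0],[0,0,-3,0],[0,0,-1,0],[0,0,0,0]]'
```

```text
clock: 8.43
tool_pos: [0.5004, 0.2389, 0.0831]
tool_rot: [-180.0, 0.0, 84.3]
contact_force: [-0.2, -0.5, -0.9]
grip_width: 0.0092
finger_force: 58.7
clock: 8.93
tool_pos: [0.5005, 0.239, 0.0762]
tool_rot: [180.0, 0.0, 84.3]
contact_force: [1.5, -0.4, -2.1]
grip_width: 0.0092
finger_force: 58.5
```

```bash
python3 -m pendant '[[0,0,-2,0],[0,0,0,0]]'|grep -E 'pos|contact'; python3 -m pendant '[[0,0,-2,0],[0,0,0,0]]'|grep -E 'pos|contact';python3 -m pendant '[[0,0,-1.5,0],[0,0,0,0]]'|grep -E 'pos|contact'
```

```text
tool_pos: [0.5005, 0.239, 0.0742]
contact_force: [0.7, -0.0, -2.1]
tool_pos: [0.5005, 0.239, 0.0722]
contact_force: [2.2, -0.2, -1.9]
tool_pos: [0.5005, 0.2389, 0.0707]
contact_force: [2.1, -0.1, -2.5]
```

```bash
python3 -m pendant '[[0,0,-1.5,0],[0,0,0,0]]'|grep -E 'pos|contact'; python3 -m pendant '[[0,0,-1,0],[0,0,0,0]]'|grep -E 'pos|contact';python3 -m pendant '[[0,0,-1,0],[0,0,0,0]]'|grep -E 'pos|contact'
```

```text
tool_pos: [0.5005, 0.239, 0.0692]
contact_force: [2.5, 0.6, -2.4]
tool_pos: [0.5005, 0.239, 0.0682]
contact_force: [1.7, 0.4, -1.3]
tool_pos: [0.5005, 0.239, 0.0676]
contact_force: [1.2, -0.7, 7.8]
```

The board touched the strips at TCP z 0.0677, so its lower edge is at about 15 mm, which is plausible. I'll release, back up and check.

```bash
python3 -m pendant '[[0,0,0,0],[0,0,0,0],[0,0,0,0],[0,0,0,0]]' 0.1|grep -E 'pos|contact|width'; python3 -m pendant '[[0,0,15,0],[0,0,30,0],[0,0,50,0],[0,0,50,0],[0,0,0,0]]'|grep -E 'pos|contact'; python3 -m pendant '[[3.5,34,0,0],[3.5,34,0,0],[3.5,34,0,0],[3.5,34,0,0],[3,34,0,0]]' -1|grep -E 'pos|contact'
python3 - <<'E'
from h import *
ims=[]
for n,w in(("scene",(50,40)),("top",(60,90))):
    im=bot.read_camera(n);cv2.imwrite(f"pics/{n}3.png",im)
    p=pix(n,[[.5,.24,.06]])[0].astype(int)
    ims.append(cv2.resize(im[p[0]-45:p[0]+45,p[1]-60:p[1]+60],(400,300),interpolation=cv2.INTER_CUBIC))
    for t in("lever_a_tip","lever_b_tip","board_top","lever_a"):
        print(n,t,[([round(float(x),1) for x in d["centre"]],round(d["score"],2)) for d in bot.search_frame(t,n)])
cv2.imwrite("pics/c6.png",np.hstack(ims))
E
```

```text
tool_pos: [0.5003, 0.239, 0.0672]
contact_force: [1.3, 0.5, 0.4]
grip_width: 0.0467
tool_pos: [0.5014, 0.2393, 0.2164]
contact_force: [0.2, -0.5, -1.0]
tool_pos: [0.5172, 0.4099, 0.2126]
contact_force: [0.2, -0.3, -0.7]
scene lever_a_tip [([239.7, 311.7], 0.18)]
scene lever_b_tip []
scene board_top [([254.8, 264.7], 0.92)]
scene lever_a [([261.9, 290.9], 0.69)]
top lever_a_tip [([252.0, 225.4], 0.53)]
top lever_b_tip [([259.8, 316.3], 0.69), ([341.2, 241.9], 0.42)]
top board_top [([250.8, 227.6], 0.52), ([256.0, 270.3], 0.47)]
top lever_a [([250.7, 226.2], 0.63), ([259.1, 311.0], 0.57)]
```

View pics/c6.png

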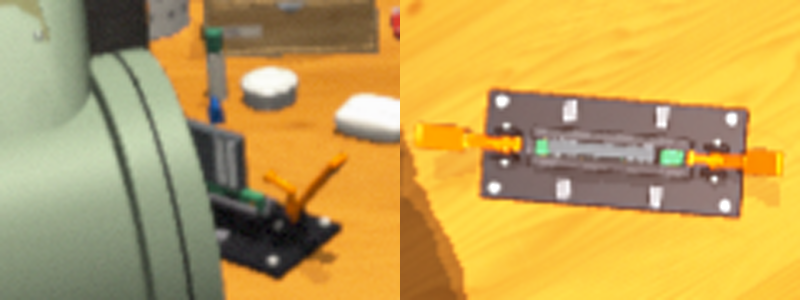

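The board stands upright in the slot, with the green ears showing at both ends (top crop (540,146) and (672,157)). Both levers are still open. I'm outside lever a, so I'll lower and push it inward.

```bash
python3 -m pendant '[[0,0,-40,0],[0,0,-40,0],[0,0,-35,0],[0,0,-10,0],[0,0,0,0]]'|grep -E 'pos|contact|width'; python3 -m pendant '[[-0.5,-5,0,0],[-0.5,-5,0,0],[-0.5,-5,0,0],[-0.5,-5,0,0],[0,0,0,0]]'|grep -E 'pos|contact'
```

```text
tool_pos: [0.5177, 0.4089, 0.0878]
contact_force: [-0.1, -0.2, 0.6]
grip_width: 0.0001
tool_pos: [0.5156, 0.3886, 0.0874]
contact_force: [0.4, 0.4, -0.2]
```

```bash
python3 -m pendant '[[-0.4,-4,1,0],[-0.4,-4,1,0],[0,0,0,0]]'|grep -E 'pos|contact'; python3 -m pendant '[[-0.5,-5,3,0],[-0.5,-5,3,0],[0,0,0,0]]'|grep -E 'pos|contact';  python3 -m pendant '[[-0.5,-5,3,0],[-0.5,-5,3,0],[0,0,0,0]]'|grep -E 'pos|contact'
```

```text
tool_pos: [0.5147, 0.3825, 0.0901]
contact_force: [0.0, 7.8, 5.5]
tool_pos: [0.5139, 0.3729, 0.0966]
contact_force: [0.7, 9.0, 7.9]
tool_pos: [0.5129, 0.3619, 0.1022]
contact_force: [1.0, 4.8, 4.6]
```

```bash
python3 -m pendant '[[-0.4,-4,2,0],[-0.4,-4,2,0],[0,0,0,0]]'|grep -E 'pos|contact'; python3 -m pendant '[[-0.4,-4,2,0],[-0.4,-4,1,0],[0,0,0,0]]'|grep -E 'pos|contact';  python3 -m pendant '[[-0.3,-3,1,0],[0,0,0,0]]'|grep -E 'pos|contact'
```

```text
tool_pos: [0.512, 0.3532, 0.1056]
contact_force: [0.7, 2.0, 1.6]
tool_pos: [0.511, 0.3446, 0.1083]
contact_force: [-0.2, 0.9, -0.5]
tool_pos: [0.5107, 0.3418, 0.1093]
contact_force: [0.2, 1.8, -1.6]
```

```bash
python3 - <<'E'
from h import *
ims=[]
for n in("scene","top"):
    im=bot.read_camera(n);cv2.imwrite(f"pics/{n}4.png",im)
    p=pix(n,[[.5,.24,.06]])[0].astype(int)
    ims.append(cv2.resize(im[p[0]-45:p[0]+45,p[1]-60:p[1]+60],(400,300),interpolation=cv2.INTER_CUBIC))
cv2.imwrite("pics/c7.png",np.hstack(ims))
E
```

```text
(no output)
```

View pics/c7.png

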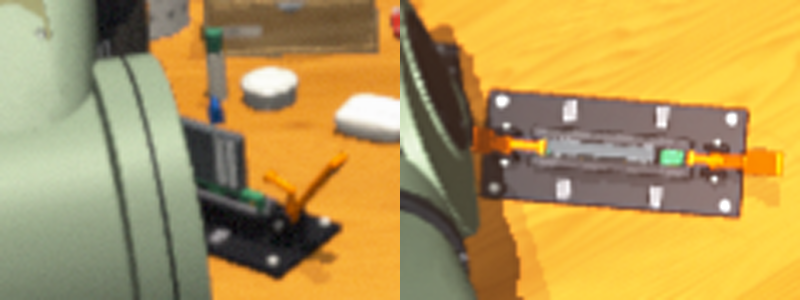

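Lever a has swung well inward: its tip is now at about (475,140) in the top crop, from (415,130) before. Contact looks light, so I'll continue in small steps and watch the force.

```bash
for i in 1 ; do python3 -m pendant '[[-0.2,-1.5,0.5,0],[0,0,0,0]]'|grep -E 'pos|contact'; done; python3 -m pendant '[[-0.2,-1.5,0.5,0],[0,0,0,0]]'|grep -E 'pos|contact';  python3 -m pendant '[[-0.1,-1.5,0.5,0],[0,0,0,0]]'|grep -E 'pos|contact'
```

```text
tool_pos: [0.5105, 0.3405, 0.1098]
contact_force: [0.3, 3.3, -3.0]
tool_pos: [0.5103, 0.3389, 0.1103]
contact_force: [1.7, 4.2, -3.3]
tool_pos: [0.5102, 0.3373, 0.1108]
contact_force: [0.2, 4.1, -2.8]
```

```bash
python3 -m pendant '[[-0.2,-1.5,0.3,0],[0,0,0,0]]'|grep -E 'pos|contact'; python3 -m pendant '[[-0.2,-1.5,0.3,0],[0,0,0,0]]'|grep -E 'pos|contact';  python3 -m pendant '[[-0.1,-1.5,0.3,0],[0,0,0,0]]'|grep -E 'pos|contact'; python3 -m pendant '[[-0.1,-1.5,0.3,0],[0,0,0,0]]'|grep -E 'pos|contact'
```

```text
tool_pos: [0.5101, 0.3358, 0.1111]
contact_force: [0.4, 3.3, -3.1]
tool_pos: [0.5099, 0.3343, 0.1114]
contact_force: [0.0, 3.2, -2.8]
tool_pos: [0.5098, 0.3328, 0.1117]
contact_force: [0.3, 3.1, -3.2]
tool_pos: [0.5096, 0.3317, 0.1119]
contact_force: [0.2, 5.4, -4.4]
```

```bash
python3 -m pendant '[[-0.1,-1,0,0],[0,0,0,0]]'|grep -E 'pos|contact'; python3 -m pendant '[[-0.1,-1,0,0],[0,0,0,0]]'|grep -E 'pos|contact';  python3 -m pendant '[[-0.1,-1,0,0],[0,0,0,0]]'|grep -E 'pos|contact'
```

```text
tool_pos: [0.5095, 0.331, 0.112]
contact_force: [0.7, 7.5, -4.7]
tool_pos: [0.5094, 0.3301, 0.112]
contact_force: [0.7, 7.7, -4.1]
tool_pos: [0.5093, 0.3292, 0.112]
contact_force: [1.5, 8.6, -3.8]
```

```bash
python3 -m pendant '[[-0.1,-1,0,0],[0,0,0,0]]'|grep -E 'pos|contact'; python3 -m pendant '[[-0.1,-1,0,0],[0,0,0,0]]'|grep -E 'pos|contact';  python3 -m pendant '[[-0.1,-0.7,0,0],[0,0,0,0]]'|grep -E 'pos|contact'
```

```text
tool_pos: [0.5092, 0.3283, 0.1121]
contact_force: [1.0, 8.9, -4.8]
tool_pos: [0.5092, 0.3273, 0.1121]
contact_force: [1.1, 9.5, -4.9]
tool_pos: [0.5091, 0.3267, 0.1121]
contact_force: [1.5, 10.4, -5.7]
```

```bash
python3 -m pendant '[[-0.1,-0.7,0,0],[0,0,0,0]]'|grep -E 'pos|contact'; python3 -m pendant '[[-0.1,-0.7,0,0],[0,0,0,0]]'|grep -E 'pos|contact'
```

```text
tool_pos: [0.509, 0.3261, 0.1121]
contact_force: [1.1, 9.9, -4.8]
tool_pos: [0.5089, 0.3254, 0.112]
contact_force: [2.3, 10.7, -5.7]
```

```bash
python3 -m pendant '[[-0.1,-0.7,0,0],[0,0,0,0]]'|grep -E 'pos|contact'; python3 -m pendant '[[-0.1,-0.7,0,0],[0,0,0,0]]'|grep -E 'pos|contact'; python3 -m pendant '[[0,-0.5,0,0],[0,0,0,0]]'|grep -E 'pos|contact'
```

```text
tool_pos: [0.5088, 0.325, 0.1121]
contact_force: [3.2, 11.6, -6.0]
tool_pos: [0.5088, 0.3247, 0.1121]
contact_force: [2.1, 14.5, -6.9]
tool_pos: [0.5088, 0.3244, 0.1121]
contact_force: [3.2, 14.9, -7.6]
```

```bash
python3 -m pendant '[[0,-0.4,0,0],[0,0,0,0]]'|grep -E 'pos|contact'
```

```text
tool_pos: [0.5087, 0.3242, 0.1121]
contact_force: [2.5, 16.5, -7.5]
```

Lever a is at its stop with 16.5 N on it. I'll back off and go over to lever b.

```bash
python3 -m pendant '[[0.3,3,0,0],[1,10,0,0],[0,0,30,0],[0,0,50,0],[0,0,20,0]]'|grep -E 'pos|contact'; python3 -m pendant '[[-5.4,-54,0,0],[-5.4,-54,0,0],[-5.4,-54,0,0],[-5.4,-54,0,0],[-5.2,-53,0,0]]'|grep -E 'pos|contact'; python3 -m pendant '[[0,0,0,0],[0,0,0,0]]'|grep -E 'pos|contact'
python3 - <<'E'
from h import *
ims=[]
for n in("scene","top"):
    im=bot.read_camera(n);cv2.imwrite(f"pics/{n}5.png",im)
    p=pix(n,[[.5,.24,.06]])[0].astype(int)
    ims.append(cv2.resize(im[p[0]-45:p[0]+45,p[1]-60:p[1]+60],(400,300),interpolation=cv2.INTER_CUBIC))
cv2.imwrite("pics/c8.png",np.hstack(ims))
E
```

```text
tool_pos: [0.5106, 0.3353, 0.2146]
contact_force: [0.1, -0.1, -0.0]
tool_pos: [0.483, 0.0643, 0.2122]
contact_force: [0.9, -1.5, -0.5]
tool_pos: [0.4833, 0.0665, 0.2121]
contact_force: [0.2, 0.6, 0.3]
```

View pics/c8.png

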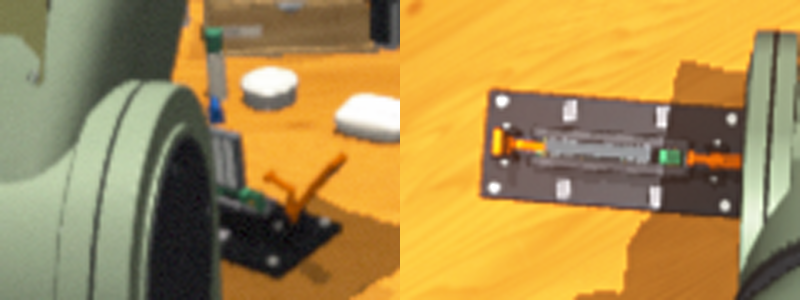

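Lever a now stands upright (top crop (497,142)) with its hook on the ear. Lever b is still open, so I'll do the same there.

```bash
python3 -m pendant '[[0,0,-40,0],[0,0,-40,0],[0,0,-35,0],[0,0,-10,0],[0,0,0,0]]'|grep -E 'pos|contact|width'; python3 -m pendant '[[0.5,5,0,0],[0.5,5,0,0],[0.5,5,0,0],[0.4,4,0,0],[0,0,0,0]]'|grep -E 'pos|contact'; python3 -m pendant '[[0.4,4,1,0],[0.4,4,1,0],[0,0,0,0]]'|grep -E 'pos|contact'
```

```text
tool_pos: [0.4832, 0.0665, 0.0872]
contact_force: [0.5, -0.3, 0.3]
grip_width: 0.0
tool_pos: [0.485, 0.0854, 0.087]
contact_force: [0.7, -0.0, -0.5]
tool_pos: [0.4859, 0.0934, 0.089]
contact_force: [0.3, 0.6, 0.8]
```

```bash
python3 -m pendant '[[0.5,5,3,0],[0.5,5,3,0],[0,0,0,0]]'|grep -E 'pos|contact';  python3 -m pendant '[[0.5,5,3,0],[0.5,5,3,0],[0,0,0,0]]'|grep -E 'pos|contact'; python3 -m pendant '[[0.4,4,2,0],[0.4,4,2,0],[0,0,0,0]]'|grep -E 'pos|contact'
```

```text
tool_pos: [0.4869, 0.1031, 0.0953]
contact_force: [0.4, -2.8, 2.6]
tool_pos: [0.4879, 0.1132, 0.1013]
contact_force: [0.1, -2.0, 1.4]
tool_pos: [0.4887, 0.1214, 0.105]
contact_force: [0.7, -1.6, -0.1]
```

```bash
python3 -m pendant '[[0.4,4,2,0],[0.4,4,1.5,0],[0,0,0,0]]'|grep -E 'pos|contact';  python3 -m pendant '[[0.3,3,1,0],[0.3,3,1,0],[0,0,0,0]]'|grep -E 'pos|contact'; python3 -m pendant '[[0.3,2.5,1,0],[0,0,0,0]]'|grep -E 'pos|contact'; python3 -m pendant '[[0.2,2,0.5,0],[0,0,0,0]]'|grep -E 'pos|contact'
```

```text
tool_pos: [0.4895, 0.1296, 0.1085]
contact_force: [-0.6, 0.0, 0.3]
tool_pos: [0.4901, 0.1354, 0.1105]
contact_force: [-0.9, -1.3, -1.2]
tool_pos: [0.4904, 0.1378, 0.1115]
contact_force: [-0.8, -3.0, -0.6]
tool_pos: [0.4905, 0.1398, 0.1119]
contact_force: [1.0, -3.0, -2.8]
```

```bash
python3 -m pendant '[[0.2,2,0.2,0],[0,0,0,0]]'|grep -E 'pos|contact';  python3 -m pendant '[[0.2,2,0,0],[0,0,0,0]]'|grep -E 'pos|contact'; python3 -m pendant '[[0.1,1.5,0,0],[0,0,0,0]]'|grep -E 'pos|contact'; python3 -m pendant '[[0.1,1,0,0],[0,0,0,0]]'|grep -E 'pos|contact'
```

```text
tool_pos: [0.4908, 0.1418, 0.1122]
contact_force: [-0.9, -2.6, -1.5]
tool_pos: [0.491, 0.1438, 0.1123]
contact_force: [-0.4, -3.1, 1.4]
tool_pos: [0.4911, 0.1451, 0.1123]
contact_force: [-2.0, -4.7, 3.0]
tool_pos: [0.4912, 0.1459, 0.1124]
contact_force: [-1.3, -5.7, 4.5]
```

```bash
python3 -m pendant '[[0.1,1,0,0],[0,0,0,0]]'|grep -E 'pos|contact';  python3 -m pendant '[[0.1,1,0,0],[0,0,0,0]]'|grep -E 'pos|contact'; python3 -m pendant '[[0.1,1,0,0],[0,0,0,0]]'|grep -E 'pos|contact'
```

```text
tool_pos: [0.4914, 0.1469, 0.1124]
contact_force: [-0.2, -6.0, 5.0]
tool_pos: [0.4914, 0.1478, 0.1124]
contact_force: [-2.3, -8.0, 6.5]
tool_pos: [0.4915, 0.1487, 0.1124]
contact_force: [-2.5, -7.5, 6.4]
```

```bash
python3 -m pendant '[[0.1,1,0,0],[0,0,0,0]]'|grep -E 'pos|contact';  python3 -m pendant '[[0.1,1,0,0],[0,0,0,0]]'|grep -E 'pos|contact'; python3 -m pendant '[[0.1,0.7,0,0],[0,0,0,0]]'|grep -E 'pos|contact'
```

```text
tool_pos: [0.4916, 0.1497, 0.1124]
contact_force: [-2.0, -7.1, 5.4]
tool_pos: [0.4917, 0.1506, 0.1124]
contact_force: [-2.1, -7.2, 6.4]
tool_pos: [0.4918, 0.1513, 0.1124]
contact_force: [-1.6, -7.9, 5.6]
```

```bash
python3 -m pendant '[[0.1,0.7,0,0],[0,0,0,0]]'|grep -E 'pos|contact';  python3 -m pendant '[[0.1,0.7,0,0],[0,0,0,0]]'|grep -E 'pos|contact'; python3 -m pendant '[[0,0.7,0,0],[0,0,0,0]]'|grep -E 'pos|contact'
```

```text
tool_pos: [0.4919, 0.152, 0.1124]
contact_force: [-1.6, -7.5, 5.2]
tool_pos: [0.4919, 0.1527, 0.1124]
contact_force: [-2.1, -8.0, 5.5]
tool_pos: [0.492, 0.1533, 0.1124]
contact_force: [-1.2, -7.8, 5.6]
```

```bash
python3 -m pendant '[[0,0.6,0,0],[0,0,0,0]]'|grep -E 'pos|contact';  python3 -m pendant '[[0,0.6,0,0],[0,0,0,0]]'|grep -E 'pos|contact'; python3 -m pendant '[[0,0.5,0,0],[0,0,0,0]]'|grep -E 'pos|contact'
```

```text
tool_pos: [0.492, 0.1538, 0.1123]
contact_force: [-2.4, -7.6, 4.8]
tool_pos: [0.492, 0.1543, 0.1123]
contact_force: [-2.0, -9.4, 4.0]
tool_pos: [0.4921, 0.1546, 0.1124]
contact_force: [-2.2, -11.3, 4.7]
```

```bash
python3 -m pendant '[[0,0.5,0,0],[0,0,0,0]]'|grep -E 'pos|contact';  python3 -m pendant '[[0,0.5,0,0],[0,0,0,0]]'|grep -E 'pos|contact'
```

```text
tool_pos: [0.4921, 0.1549, 0.1123]
contact_force: [-1.2, -12.9, 4.8]
tool_pos: [0.4921, 0.1551, 0.1123]
contact_force: [-1.8, -14.1, 5.3]
```

```bash
python3 -m pendant '[[0,0.5,0,0],[0,0,0,0]]'|grep -E 'pos|contact'
```

```text
tool_pos: [0.4921, 0.1553, 0.1124]
contact_force: [-1.5, -16.7, 6.2]
```

Lever b is at its stop with 16.7 N, almost the mirror position of a. I'll back off, retreat and check.

```bash
python3 -m pendant '[[-0.3,-3,0,0],[-1,-10,0,0],[0,0,30,0],[0,0,50,0],[0,0,20,0]]'|grep -E 'pos|contact'; python3 -m pendant '[[0,-40,10,0],[0,-40,10,0],[0,-40,10,0],[0,-40,0,0],[0,0,0,0]]'|grep -E 'clock|pos|contact'
python3 - <<'E'
from h import *
ims=[]
for n in("scene","top"):
    im=bot.read_camera(n);cv2.imwrite(f"pics/{n}6.png",im)
    p=pix(n,[[.5,.24,.06]])[0].astype(int)
    ims.append(cv2.resize(im[p[0]-45:p[0]+45,p[1]-60:p[1]+60],(400,300),interpolation=cv2.INTER_CUBIC))
cv2.imwrite("pics/c9.png",np.hstack(ims))
E
```

```text
tool_pos: [0.4911, 0.144, 0.2145]
contact_force: [-0.2, 0.3, -0.1]
clock: 32.5
tool_pos: [0.4905, -0.0188, 0.2424]
contact_force: [-0.2, 1.7, -0.0]
```

View pics/c9.png

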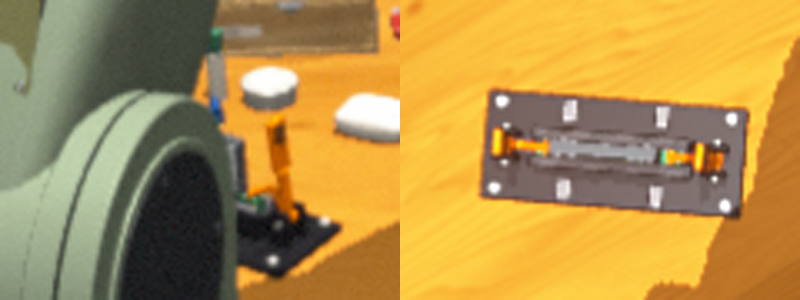

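Both levers stand upright with hooks on the ears: (497,142) and (705,157) in the top crop. Lever a was pressed while the b end was still raised, so its hook may have gained a little slack. I'll press it again gently, up to the same force.

```bash
python3 -m pendant '[[1.5,52,0,0],[1.5,52,0,0],[2,52,0,0],[4,52,0,0],[4,52,0,0]]'|grep -E 'pos|contact'; python3 -m pendant '[[4,52,0,0],[3.5,41,0,0],[0,0,-40,0],[0,0,-45,0],[0,0,0,0]]'|grep -E 'clock|pos|contact'
```

```text
tool_pos: [0.5029, 0.2471, 0.2421]
contact_force: [1.0, -0.6, 0.1]
clock: 33.85
tool_pos: [0.5094, 0.3375, 0.155]
contact_force: [0.4, 0.8, 0.3]
```

```bash
python3 -m pendant '[[0.5,0,-25,0],[0,0,-18,0],[0,0,0,0]]'|grep -E 'pos|contact'; python3 -m pendant '[[-0.4,-4,0,0],[-0.4,-4,0,0],[-0.2,-2,0,0],[0,0,0,0]]'|grep -E 'pos|contact';python3 -m pendant '[[-0.1,-1.5,0,0],[0,0,0,0]]'|grep -E 'pos|contact'
```

```text
tool_pos: [0.5114, 0.3373, 0.1142]
contact_force: [0.3, 0.1, -0.2]
tool_pos: [0.5108, 0.327, 0.1144]
contact_force: [-1.2, -0.3, -0.1]
tool_pos: [0.5105, 0.3255, 0.1142]
contact_force: [0.0, 0.1, -0.0]
```

```bash
python3 -m pendant '[[0,-1,0,0],[0,0,0,0]]'|grep -E 'pos|contact';python3 -m pendant '[[-0.1,-0.7,0,0],[0,0,0,0]]'|grep -E 'pos|contact';python3 -m pendant '[[0,-0.7,0,0],[0,0,0,0]]'|grep -E 'pos|contact'
```

```text
tool_pos: [0.5105, 0.3252, 0.1142]
contact_force: [0.2, 5.0, -1.2]
tool_pos: [0.5104, 0.3249, 0.1142]
contact_force: [1.4, 8.0, -1.8]
tool_pos: [0.5104, 0.3245, 0.1142]
contact_force: [1.1, 9.6, -2.4]
```

```bash
python3 -m pendant '[[0,-0.7,0,0],[0,0,0,0]]'|grep -E 'pos|contact';python3 -m pendant '[[0,-0.5,0,0],[0,0,0,0]]'|grep -E 'pos|contact'
```

```text
tool_pos: [0.5104, 0.3242, 0.1142]
contact_force: [1.7, 12.8, -3.0]
tool_pos: [0.5104, 0.324, 0.1143]
contact_force: [1.1, 13.5, -3.1]
```

```bash
python3 -m pendant '[[0,-0.5,0,0],[0,0,0,0]]'|grep -E 'pos|contact'
```

```text
tool_pos: [0.5103, 0.3237, 0.1143]
contact_force: [1.5, 14.7, -3.6]
```

It has stopped at the same place as before. I'll back off clear of everything and hand in.

```bash
python3 -m pendant '[[0.3,3,0,0],[1,10,0,0],[0,0,30,0],[0,0,50,0],[0,0,20,0]]'|grep -E 'pos|contact'; python3 -m pendant '[[0,30,10,0],[0,0,0,0],[0,0,0,0],[0,0,0,0]]'|grep -E 'clock|pos|contact'
python3 -c "
from workcell import bot
print(bot.sign_off())"
```

```text
tool_pos: [0.5123, 0.3349, 0.2167]
contact_force: [0.4, 0.2, -0.1]
clock: 37.6
tool_pos: [0.5118, 0.3638, 0.2239]
contact_force: [-0.4, -0.3, 0.3]
the job is handed in; nothing more can be done
None
```

The board is upright in the dock's slot, and both levers were swung in to their stops at no more than about 17 N; I handed the job in at 37.6 s, but the hand-in gave no verdict.

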